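# Pack seven bore plugs honeycomb-fashion into their round tub

## Task

Put the two steel bore plugs from the bench away in the round blue tub with the other five, so that all seven stand upright and flat on its floor, one in the middle and six round it; the plug that stands astray in the tub must be shifted to make room. Set the plugs in gently without dropping or tipping any, and leave the grease tin, the paint bottle and the marker where they are.

Things in the scene. Friction and masses are not known exactly. Their poses are not given: they have to be found in the camera images.
- tub_floor (a point): Centre of the inner floor (4 mm above the bench) of a round blue open tub fixed to the bench: inner diameter 144, wall 4, height 35 mm, z up; x and y have no importance. It takes seven plugs only as a middle one and a ring of six, axes about 47 mm apart (3 mm play); at the start plugs 1 to 4 hold neighbouring ring places. Two 14 mm lugs stand out at its rim.
- plug_1_centre (a point): Steel plug, 82 mm high, about 0.25 kg: body 44 mm diameter, 42 mm high, top rim bevelled 3 mm, foot tapering over its last 5 mm to 37 mm; above it on the axis a black grip stem, 15 mm diameter, 40 mm long, orange end. Point: on the axis half-way up, 41 mm above the foot (mid-stem is 21 mm higher); z is up its axis. Loose, in the tub in its ring place at the start.
- plug_2_centre (a point): Steel plug, 82 mm high, about 0.25 kg: body 44 mm diameter, 42 mm high, top rim bevelled 3 mm, foot tapering over its last 5 mm to 37 mm; above it on the axis a black grip stem, 15 mm diameter, 40 mm long, orange end. Point: on the axis half-way up, 41 mm above the foot (mid-stem is 21 mm higher); z is up its axis. Loose, in the tub in its ring place at the start.
- plug_3_centre (a point): Steel plug, 82 mm high, about 0.25 kg: body 44 mm diameter, 42 mm high, top rim bevelled 3 mm, foot tapering over its last 5 mm to 37 mm; above it on the axis a black grip stem, 15 mm diameter, 40 mm long, orange end. Point: on the axis half-way up, 41 mm above the foot (mid-stem is 21 mm higher); z is up its axis. Loose, in the tub in its ring place at the start.
- plug_4_centre (a point): Steel plug, 82 mm high, about 0.25 kg: body 44 mm diameter, 42 mm high, top rim bevelled 3 mm, foot tapering over its last 5 mm to 37 mm; above it on the axis a black grip stem, 15 mm diameter, 40 mm long, orange end. Point: on the axis half-way up, 41 mm above the foot (mid-stem is 21 mm higher); z is up its axis. Loose, in the tub in its ring place at the start.
- plug_5_centre (a point): Steel plug, 82 mm high, about 0.25 kg: body 44 mm diameter, 42 mm high, top rim bevelled 3 mm, foot tapering over its last 5 mm to 37 mm; above it on the axis a black grip stem, 15 mm diameter, 40 mm long, orange end. Point: on the axis half-way up, 41 mm above the foot (mid-stem is 21 mm higher); z is up its axis. Stands astray in the tub between the three empty places.
- plug_6_centre (a point): Steel plug, 82 mm high, about 0.25 kg: body 44 mm diameter, 42 mm high, top rim bevelled 3 mm, foot tapering over its last 5 mm to 37 mm; above it on the axis a black grip stem, 15 mm diameter, 40 mm long, orange end. Point: on the axis half-way up, 41 mm above the foot (mid-stem is 21 mm higher); z is up its axis. Stands on the bench right of the tub at the start.
- plug_7_centre (a point): Steel plug, 82 mm high, about 0.25 kg: body 44 mm diameter, 42 mm high, top rim bevelled 3 mm, foot tapering over its last 5 mm to 37 mm; above it on the axis a black grip stem, 15 mm diameter, 40 mm long, orange end. Point: on the axis half-way up, 41 mm above the foot (mid-stem is 21 mm higher); z is up its axis. Stands on the bench right of the tub at the start.
- grease_tin_centre (a point): flat grease tin with a blue lid, 70 mm in diameter, 31 mm high, loose, standing left of the tub; the point is its centre. Bystander.
- marking_paint_centre (a point): small white bottle with a lime cap, 41x66x90 mm, loose, standing behind the tub; the point is on its axis, half-way up. Bystander.
- marker_a_centre (a point): white marker pen with a green cap, 135 mm long, 17 mm thick, lying along the front edge of the bench; the point is its centre. Bystander.

How it is judged (in metres and radians):
At the end, for the whole second after the job is handed in: All seven plugs stand in the tub: each within 55 mm of the tub's axis, its foot within about 4 mm of the tub's floor and its axis within 0.08 rad of vertical, one of them within 14 mm of the tub's axis (horizontal distance between each of plug_1_centre, plug_2_centre, plug_3_centre, plug_4_centre, plug_5_centre, plug_6_centre, plug_7_centre and tub_floor below 0.055 m and z of each of plug_1_centre, plug_2_centre, plug_3_centre, plug_4_centre, plug_5_centre, plug_6_centre, plug_7_centre in the frame of tub_floor below 0.045 m and angle between each of plug_1_centre, plug_2_centre, plug_3_centre, plug_4_centre, plug_5_centre, plug_6_centre, plug_7_centre's own z axis and vertical below 0.08 rad and horizontal distance between any of plug_1_centre, plug_2_centre, plug_3_centre, plug_4_centre, plug_5_centre, plug_6_centre, plug_7_centre and tub_floor below 0.014 m); the robot touches nothing.
It fails at once if the grease tin is moved by more than 30 mm (distance of grease_tin_centre from where it was at the start of the episode above 0.03 m).
It fails at once if the marking paint bottle is moved by more than 30 mm (distance of marking_paint_centre from where it was at the start of the episode above 0.03 m).
It fails at once if the marker is moved by more than 30 mm (distance of marker_a_centre from where it was at the start of the episode above 0.03 m).
It fails at once if a plug is tipped by more than 45 degrees (angle between any of plug_1_centre, plug_2_centre, plug_3_centre, plug_4_centre, plug_5_centre, plug_6_centre, plug_7_centre's own z axis and vertical above 0.79 rad).
It fails at once if a plug is dropped or rammed into the tub (over 45 N between them) (contact force between any of plug_1, plug_2, plug_3, plug_4, plug_5, plug_6, plug_7 and tub above 45 N).
It also fails if it takes over 59 s, if anything falls off the work surface, if the arm or the gripper's body presses on something with over 40 N, if the wrist force passes 120 N, or if a joint passes its speed limit or range.

## Robot

A 6-joint arm with a two-finger parallel gripper is mounted at the origin on a cart in front of the work surface, level with it; the furniture and walls round the work are solid. World frame = base frame: x ahead of the robot, y to its left, z up, the work surface at z = 0. Lengths are in m, angles in degrees, forces in N, time in s.
With the tool pointing down it reaches from about 0.35 to 0.875 m from the base axis. Payload 4.2 kg.
Tool frame: the origin (TCP) lies on the centre line of the jaws, within the pads' length; the fingertips stand 19 mm ahead of it and the grasp point (between the pads) is the TCP; x points along the fingers, y is the direction in which the jaws open and shut, and the axes are right-handed (so a half turn about x gives the same grasp; the last joint's range is limited). The gripper opens to 87 mm and grips with 3 to 60 N. Pads are 19 mm wide; open, the fingers measure 117 mm over their backs; the gripper's body (75 mm by 190 mm) begins 51 mm behind the grasp point.
Start: joints at [87.181, 22.042, 0.453, 0, -68.411, -14.817], TCP at [0.189, 0.596, 0.242] pointing down, gripper open.
Joint ranges: [-179.83, 179.83], [-69.29, 118.12], [-61.27, 80.66], [-181.25, 117.63], [-171.15, -9.14], [-177.46, 177.46]. Speed limits (degrees/s): [159.86, 159.86, 180, 180, 180, 180].

## Interface

Orientations are given as a 3x3 rotation matrix whose columns are the frame's x, y, z axes.
In Python, from station import * gives the robot as it stands.
- The arm moves only by the shell command python3 -m creep 'ROWS'. ROWS is JSON, a list of rows, each a list of 5 numbers: the opening, from 0 (shut) to 1 (fully open), then the shift along the world's x, y, z in mm, then the turn about the world's z in rad. In form: [[jaw, x, y, z, turn], ...]. A call has exactly 8 rows; each row is the pose to reach, as a shift and turn from the pose measured when the call began; what a row does not reach only later rows make up. A row lasts 1/10 s, in which the tool goes at most 50 mm and 8.59 degrees, less where a joint would pass 70% of its speed; a pose out of reach is approached as far as the arm can. A call with a gripper value outside its range is refused whole. The fingers move at their own pace and stop on an object; the grip force is fixed at half the most. Time passes only in rows, so rows that repeat a pose let the fingers close, or fill a call up. It gives the time, the measured TCP pose, the force and the opening at its end, in the units of the state.
- sense(): the state, without advancing time (a new reading comes with each control period).
- capture(name): name is "scene" or "top"; returns a dict with "image" (384x512x3 uint8, blue, green, red), "z_map" (384x512 float32, m along the optical axis (not along the pixel's ray), 0 where there is no reading), "mtx" (3x3 intrinsics, pixels), "eye" and "attitude" of the camera in the world. Camera axes: x right, y up, looking along -z (the intrinsics and any distortion apply to the point x, -y, -z); pixel columns grow to the right and rows downward; lengths in m; the calibration is good to about 2 mm. A picture is of the moment at which its call begins.
- finish_job(): hands the job in, once; it reports no verdict.
Trained networks look in a picture, given as the dict that the camera call returned (one of the last four; its "shot" number tells which), for a name from the list of things; names that differ only in an ending like _2 or _b are one class to them, and where a whole thing is asked for, a point or a joint stands for the part that bears it (a point fixed in the world has none). Each returns a list of dicts, best first, with "confidence" (0 to 1); they miss things now and then, are a little off and sometimes report something else, mostly with a low value. They report only what shows in the picture. A call takes as long as a camera call.
- look_for(picture, thing): "box" ([left, top, right, bottom] in pixels, round what is visible of it).
- mark_of(picture, thing): "centre" ([column, row] in pixels: a listed point, or the origin of a listed thing).
The state is a dict: "time_s": time; "joints": joint angles; "joint_velocities": joint speeds; "effort": joint torques, N m; "tcp_pos": TCP position; "ee_rot": TCP orientation; "wrist_force": force on the tool from outside, world axes, zero at the start; "moment": the same for the moment, N m; "gripper_width": opening from 0.0 (shut) to 1.0 (fully open).
Only numpy, scipy, OpenCV 4.12 (cv2) and the standard library are available. Lean on these libraries where they do the work, as an engineer would, in place of code of your own. Each camera call takes 0.05 s, during which the arm holds its last target.

## Working session

There is one attempt and no reset: what is moved stays moved. The work goes in short steps, Python scripts to look and compute and a shell command to move; the robot and the scene stay as the last step left them, time stands still between calls to the robot, and variables do not carry over. Pictures are saved under pics/ and viewed, and the job is handed in when it is done.

```bash
ls; mkdir -p pics; cat > h.py <<'E'
from station import *
import numpy as np, cv2
def ray_pts(p,uv,z=None):
    """uv Nx2; z depth -> world points"""
    uv=np.atleast_2d(np.float64(uv));K=np.array(p["mtx"]);R=np.array(p["attitude"]);e=np.array(p["eye"])
    d=np.c_[(uv[:,0]-K[0,2])/K[0,0],-(uv[:,1]-K[1,2])/K[1,1],-np.ones(len(uv))]@R.T
    return e,d
def at_height(p,uv,h):
    e,d=ray_pts(p,uv); return e+d*((h-e[2])/d[:,2])[:,None]
def cloud(p):
    z=p["z_map"];v,u=np.nonzero(z>0);e,d=ray_pts(p,np.c_[u,v]);return np.c_[u,v],e+d*z[v,u][:,None]
E
python3 - <<'E'
from h import *
s=sense();print(s)
for n in("scene","top"):
    p=capture(n);cv2.imwrite(f"pics/{n}0.png",cv2.resize(p["image"],(768,576),interpolation=cv2.INTER_CUBIC));print(n,p["eye"],p["attitude"],p["mtx"],p["image"].shape, [k for k in p])
    for t in("plug_1_centre","tub_floor"):
        for m in mark_of(p,t):print(t,m)
E
```

```text
pics
{'time_s': 0.0, 'joints': array([ 8.71809271e+01,  2.20897208e+01,  3.79515645e-01, -2.96990890e-02,
       -6.84128932e+01, -1.48167603e+01]), 'joint_velocities': array([-0.07591959,  0.11885656, -0.11055175, -0.09881905, -0.00842063,
        0.02146096]), 'effort': array([-5.07312998e-04, -3.90671504e+01,  1.87405050e+01,  4.21993867e+00,
        1.10202871e-02, -1.94159174e-04]), 'tcp_pos': array([0.18915792, 0.59508423, 0.2404669 ]), 'ee_rot': array([[-5.87070675e-04, -3.03147551e-01, -9.52943449e-01],
       [-2.12211827e-03, -9.52941090e-01,  3.03148108e-01],
       [-9.99997576e-01,  2.20022807e-03, -8.38711859e-05]]), 'wrist_force': array([ 0.10914784, -0.01220696, -0.44492393]), 'moment': array([ 0.00870524, -0.0409268 , -0.02029162]), 'gripper_width': 0.9964881987244191}
scene [-0.11619045 -0.26193558  0.86702138] [[ 0.60239734  0.5610153  -0.56778453]
 [-0.79819252  0.42118388 -0.4306888 ]
 [-0.00248132  0.71264715  0.70151827]] [[400.16968299   0.         246.82535208]
 [  0.         400.16968299 189.01643851]
 [  0.           0.           1.        ]] (384, 512, 3) ['image', 'z_map', 'mtx', 'eye', 'attitude', 'shot']
plug_1_centre {'centre': [224.0, 212.2], 'confidence': 0.68}
tub_floor {'centre': [220.9, 210.0], 'confidence': 0.87}
top [0.43267657 0.22733257 1.37912625] [[ 0.00837501  0.99862009 -0.05184383]
 [-0.99994708  0.0080538  -0.00640146]
 [-0.00597508  0.0518947   0.99863469]] [[489.58721963   0.         257.851493  ]
 [  0.         489.58721963 190.13190569]
 [  0.           0.           1.        ]] (384, 512, 3) ['image', 'z_map', 'mtx', 'eye', 'attitude', 'shot']
plug_1_centre {'centre': [258.5, 214.0], 'confidence': 0.73}
tub_floor {'centre': [244.2, 209.3], 'confidence': 0.86}
```

View pics/scene0.png

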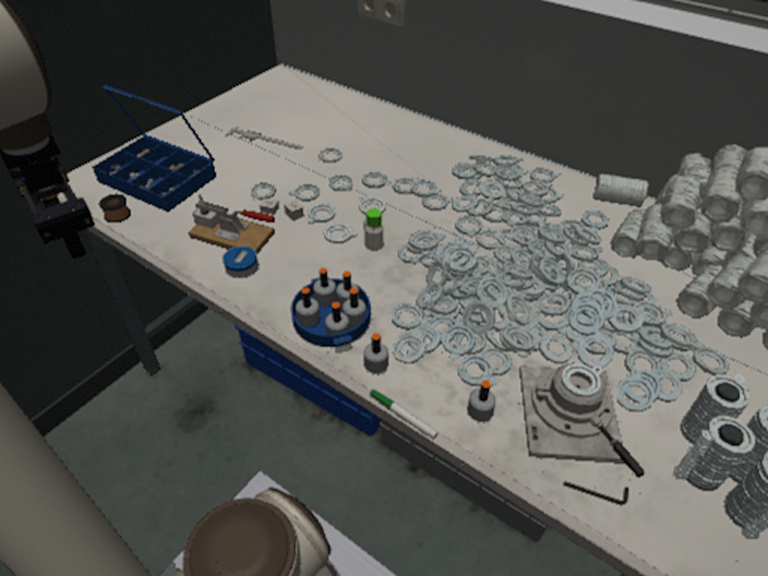

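View pics/top0.png

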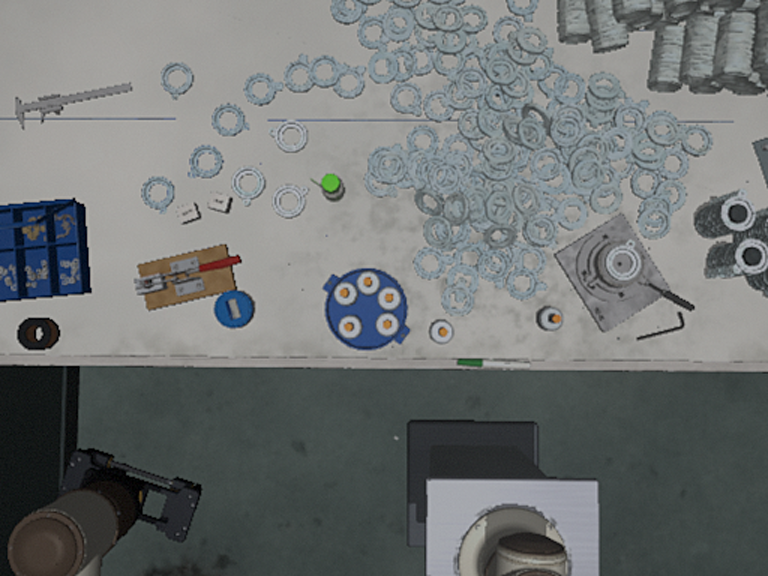

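The scene view shows the tub at about (331,310) holding five plugs. Two bench plugs stand at (376,350) and (481,400). The top view has the tub at (367,308) and the plugs at (441,331) and (550,318). Next I'll measure the orange tips and the tub rim.

```bash
cat >> h.py <<'E'
def tips(p):
    im=p["image"];hsv=cv2.cvtColor(im,cv2.COLOR_BGR2HSV)
    m=cv2.inRange(hsv,(5,150,110),(20,255,255))
    n,l,st,c=cv2.connectedComponentsWithStats(m)
    out=[]
    for i in range(1,n):
        if st[i,4]<4: continue
        v,u=np.nonzero(l==i); out.append((st[i,4],u.mean(),v.mean()))
    return out
def tub(p):
    uv,P=cloud(p)
    hsv=cv2.cvtColor(p["image"],cv2.COLOR_BGR2HSV)
    m=cv2.inRange(hsv,(105,120,40),(125,255,255))
    k=m[uv[:,1],uv[:,0]]>0
    k&=(P[:,0]<0.6)&(P[:,0]>.3)&(P[:,1]<.4)&(P[:,1]>0.05)
    return uv[k],P[k]
E
python3 - <<'E'
from h import *
for n in("scene","top"):
    p=capture(n)
    for a,u,v in tips(p):
        print(n,a,round(u,1),round(v,1),at_height(p,[[u,v]],.084).round(4)[0])
    uv,P=tub(p);k=(P[:,2]>.025)&(P[:,2]<.05)
    print(k.sum(),np.median(P[k,2]),P[k].min(0),P[k].max(0))
    Q=P[k][:,:2];c=np.median(Q,0)
    for it in range(8):
        (cx,cy),r=cv2.minEnclosingCircle(np.float32(Q));
        from scipy.optimize import least_squares
        f=least_squares(lambda x:np.hypot(*(Q-x).T)-.074,c,loss='soft_l1',f_scale=.003);c=f.x
    print("tub",c,(cx,cy,r), np.percentile(np.hypot(*(Q-c).T),[5,50,95]))
    for m in mark_of(p,"tub_floor"):print(m,at_height(p,m["centre"],.004))
    x,y={"scene":(221,207),"top":(245,205)}[n];w=40 if n=="top" else 50
    cv2.imwrite(f"pics/{n}1.png",cv2.resize(p["image"][y-40:y+45,x-50:x+60],None,fx=7,fy=7,interpolation=cv2.INTER_CUBIC))
    for t in("grease_tin_centre","marking_paint_centre","marker_a_centre"):
        for m in mark_of(p,t)[:1]:print(t,m,at_height(p,m["centre"],.02)[0].round(3))
E
```

```text
scene 12 214.8 180.1 [0.4917 0.3137 0.084 ]
scene 14 230.8 182.4 [0.5117 0.2714 0.084 ]
scene 16 203.2 193.5 [0.4312 0.3044 0.084 ]
scene 17 235.1 193.6 [0.4838 0.2338 0.084 ]
scene 22 223.5 202.7 [0.4377 0.2373 0.084 ]
scene 17 250.2 224.2 [0.4203 0.1346 0.084 ]
scene 22 323.7 255.8 [ 0.4464 -0.0645  0.084 ]
221 0.032489750487665336 [0.38698705 0.19358925 0.0253464 ] [0.53492776 0.35146785 0.04002918]
tub [0.46191724 0.27319424] (0.4606100022792816, 0.27413180470466614, 0.08830055594444275) [0.06754031 0.07362184 0.08632719]
{'centre': [219.6, 209.6], 'confidence': 0.94} [[0.46610309 0.2798796  0.004     ]]
grease_tin_centre {'centre': [161.2, 177.2], 'confidence': 0.95} [0.451 0.503 0.02 ]
marking_paint_centre {'centre': [249.5, 149.6], 'confidence': 0.61} [0.725 0.364 0.02 ]
marker_a_centre {'centre': [264.8, 276.4], 'confidence': 0.89} [0.351 0.037 0.02 ]
top 18 244.7 187.1 [0.5076 0.2705 0.084 ]
top 19 229.2 194.8 [0.4868 0.3115 0.084 ]
top 19 259.2 198.0 [0.4791 0.2319 0.084 ]
top 19 370.2 212.0 [ 0.4445 -0.0614  0.084 ]
top 18 232.1 217.4 [0.4271 0.303  0.084 ]
top 18 257.9 215.7 [0.4322 0.235  0.084 ]
top 20 295.0 220.9 [0.4194 0.1368 0.084 ]
251 0.032974283891632705 [0.38715672 0.19632558 0.02509216] [0.53334399 0.35126183 0.04832337]
tub [0.45922357 0.27511853] (0.4601140022277832, 0.27396896481513977, 0.08739019185304642) [0.07136879 0.07360666 0.08541014]
{'centre': [243.8, 209.6], 'confidence': 0.7} [[0.44902375 0.2751348  0.004     ]]
grease_tin_centre {'centre': [155.3, 208.3], 'confidence': 0.81} [0.45  0.521 0.02 ]
marking_paint_centre {'centre': [221.0, 121.6], 'confidence': 0.54} [0.695 0.341 0.02 ]
marker_a_centre {'centre': [328.4, 242.7], 'confidence': 0.74} [0.359 0.04  0.02 ]
```

```bash
ls pics
```

```text
scene0.png
scene1.png
top0.png
top1.png
```

View pics/top1.png

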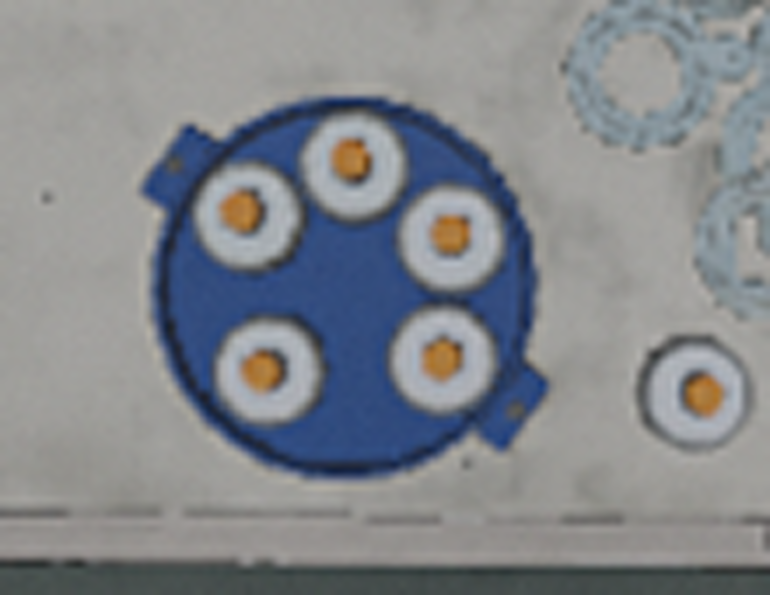

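View pics/scene1.png

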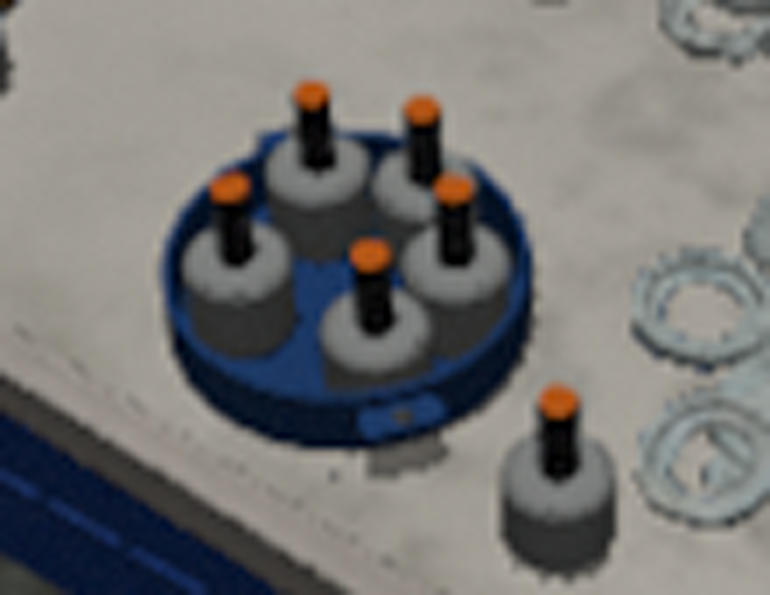

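```bash
cat >> h.py <<'E'
def both(z_of=lambda y:.086 if y>.19 else .082):
    """tip positions averaged over the cameras, sorted by -y"""
    A=[]
    for n in("scene","top"):
        p=capture(n);L=[]
        for a,u,v in tips(p):
            q=at_height(p,[[u,v]],.084)[0]; q=at_height(p,[[u,v]],z_of(q[1]))[0]; L.append(q[:2])
        A.append(np.array(L))
    return A
E
python3 - <<'E'
from h import *
S,T=both();c=np.array([.4605,.2741])
for t in T:
    s=S[np.argmin(np.hypot(*(S-t).T))];m=(s+t)/2;r=m-c
    print(m.round(4),((s-t)*1e3).round(1),"rel",(r*1e3).round(1),(np.hypot(*r)*1e3).round(1),np.degrees(np.arctan2(r[1],r[0])).round(1))
E
```

```text
[0.5089 0.27  ] [ 2.7 -0.8] rel [48.4 -4.1] 48.6 -4.8
[0.4886 0.3118] [3.1 0.9] rel [28.1 37.7] 47.0 53.3
[0.4805 0.2321] [2.9 0.5] rel [ 20. -42.] 46.5 -64.6
[ 0.4462 -0.0631] [ 3.3 -1.8] rel [ -14.3 -337.2] 337.5 -92.4
[0.4285 0.303 ] [2.7 0.1] rel [-32.   28.9] 43.1 138.0
[0.4343 0.2355] [4.1 1.1] rel [-26.2 -38.6] 46.7 -124.2
[0.4205 0.1361] [ 2.3 -1. ] rel [ -40. -138.] 143.6 -106.2
```

```bash
python3 -m creep '[[0.36,30,-37,0,0],[0.36,65,-80,0,0],[0.36,100,-122,0,0],[0.36,135,-165,0,0],[0.36,170,-207,0,0],[0.36,200,-244,0,0],[0.36,225,-275,-20,0],[0.36,239,-292,-50,0]]'; python3 -m creep '[[0.36,0,0,0,0],[0.36,0,0,0,0],[0.36,0,0,0,0],[0.36,0,0,0,0],[0.36,0,0,0,0],[0.36,0,0,0,0],[0.36,0,0,0,0],[0.36,0,0,0,0]]'
```

```text
time_s: 1.7
tcp_pos: [0.4311, 0.3029, 0.1941]
ee_rot: [[0.006, -0.304, -0.953], [0.006, -0.953, 0.304], [-1.0, -0.007, -0.004]]
wrist_force: [0.3, 1.3, 0.0]
gripper_width: 0.39
time_s: 2.5
tcp_pos: [0.431, 0.3031, 0.1942]
ee_rot: [[0.006, -0.303, -0.953], [0.006, -0.953, 0.303], [-1.0, -0.007, -0.004]]
wrist_force: [-0.1, 0.6, 0.1]
gripper_width: 0.359
```

```bash
python3 -m creep '[[0.36,-2,0,-10,0],[0.36,-2,0,-30,0],[0.36,-2,0,-55,0],[0.36,-2,0,-80,0],[0.36,-2,0,-100,0],[0.36,-2,0,-115,0],[0.36,-2,0,-124,0],[0.36,-2,0,-124,0]]'; python3 - <<'E'
from h import *
p=capture("scene");cv2.imwrite("pics/s2.png",cv2.resize(p["image"][120:260,140:320],None,fx=4,fy=4,interpolation=cv2.INTER_CUBIC))
E
```

```text
time_s: 3.3
tcp_pos: [0.4282, 0.3022, 0.0687]
ee_rot: [[0.004, -0.304, -0.953], [0.003, -0.953, 0.304], [-1.0, -0.004, -0.002]]
wrist_force: [0.1, -0.0, -0.2]
gripper_width: 0.36
```

View pics/s2.png

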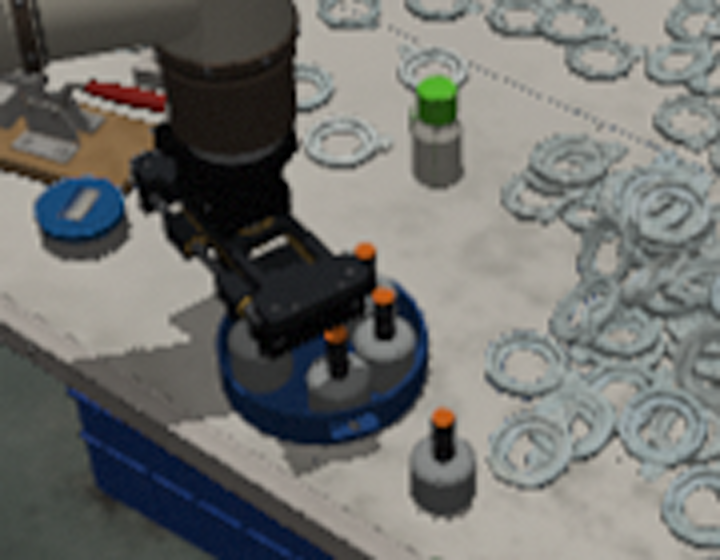

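The jaws straddle plug 5's stem at about (262,345) and no other stem is touched, so I'll close them.

```bash
python3 -m creep '[[0.1,0,0,0,0],[0.1,0,0,0,0],[0.1,0,0,0,0],[0.1,0,0,0,0],[0.1,0,0,0,0],[0.1,0,0,0,0],[0.1,0,0,0,0],[0.1,0,0,0,0]]'; python3 -m creep '[[0.1,0,0,2,0],[0.1,0,0,4,0],[0.1,0,0,4,0],[0.1,3,4,4,0],[0.1,6,8,4,0],[0.1,9,12,4,0],[0.1,12,14.5,4,0],[0.1,12,14.5,4,0]]'; python3 -m creep '[[0.1,0,0,-1,0],[0.1,0,0,-2,0],[0.1,0,0,-3,0],[0.1,0,0,-4,0],[0.1,0,0,-4,0],[0.1,0,0,-4,0],[0.1,0,0,-4,0],[0.1,0,0,-4,0]]'
```

```text
time_s: 4.15
tcp_pos: [0.429, 0.3029, 0.0703]
ee_rot: [[0.006, -0.303, -0.953], [0.005, -0.953, 0.303], [-1.0, -0.006, -0.004]]
wrist_force: [-1.3, -1.3, 5.7]
gripper_width: 0.161
time_s: 4.95
tcp_pos: [0.4413, 0.3176, 0.074]
ee_rot: [[0.005, -0.303, -0.953], [0.005, -0.953, 0.303], [-1.0, -0.006, -0.004]]
wrist_force: [1.0, -0.9, -2.2]
gripper_width: 0.159
time_s: 5.75
tcp_pos: [0.4414, 0.3175, 0.0703]
ee_rot: [[0.006, -0.303, -0.953], [0.004, -0.953, 0.303], [-1.0, -0.006, -0.004]]
wrist_force: [-0.9, -1.5, 2.9]
gripper_width: 0.16
```

Plug 5 is set down: the wrist force went from −2.2 N lifted to +2.9 N. I'll release it, rise, and check.

```bash
python3 -m creep '[[0.34,0,0,0,0],[0.34,0,0,0,0],[0.34,0,0,0,0],[0.34,0,0,0,0],[0.34,0,0,20,0],[0.34,0,0,60,0],[0.34,0,0,105,0],[0.34,0,0,125,0]]';  python3 -m creep '[[0.6,-3,-30,0,0],[0.6,-8,-75,0,0],[0.6,-14,-120,0,0],[0.6,-18,-155,0,0],[0.6,-21,-175,0,0],[0.6,-21,-181,0,0],[0.6,-21,-181,0,0],[0.6,-21,-181,0,0]]'; python3 - <<'E'
from h import *
for n,(a,b,c,d) in{"scene":(120,260,140,320),"top":(160,260,180,340)}.items():
    p=capture(n);cv2.imwrite(f"pics/{n}3.png",cv2.resize(p["image"][a:b,c:d],None,fx=4,fy=4,interpolation=cv2.INTER_CUBIC))
    for a,u,v in tips(p):
        q=at_height(p,[[u,v]],.086)[0]; print(n,a,((q[:2]-[.4605,.2741])*1e3).round(1))
E
```

```text
time_s: 6.55
tcp_pos: [0.4428, 0.319, 0.1998]
ee_rot: [[0.011, -0.302, -0.953], [0.01, -0.953, 0.302], [-1.0, -0.012, -0.008]]
wrist_force: [-0.3, 0.1, 0.5]
gripper_width: 0.339
time_s: 7.35
tcp_pos: [0.4223, 0.1387, 0.1999]
ee_rot: [[0.012, -0.302, -0.953], [0.01, -0.953, 0.302], [-1.0, -0.013, -0.008]]
wrist_force: [-0.0, 0.1, 0.4]
gripper_width: 0.598
scene 12 [29.7 37.6]
scene 15 [49.7 -4.5]
scene 12 [-18.1  43.2]
scene 17 [ 21.6 -42.1]
scene 16 [-24.3 -36.4]
scene 13 [ -40.5 -139.6]
scene 23 [ -15.7 -339.4]
top 19 [47.3 -3.8]
top 19 [26.2 37.3]
top 19 [ 18.5 -42.2]
top 18 [-20.9  43.3]
top 19 [ -16.4 -334.9]
top 8 [-27.7 -36.1]
```

View pics/scene3.png

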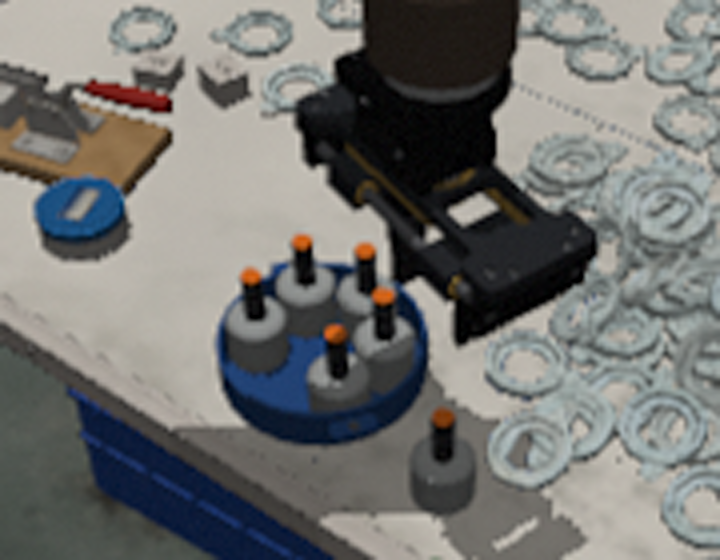

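View pics/top3.png

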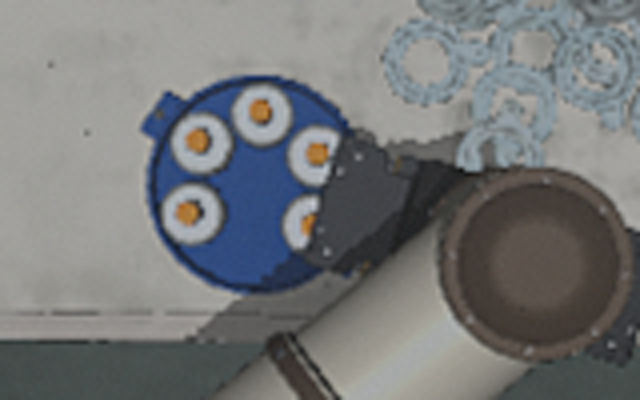

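Plug 5 now stands in the ring at about (253,300) in the scene view, offset (−19.5, 43) mm from the tub axis. Plug 6 is clear, so I'll descend on it.

```bash
python3 -m creep '[[0.5,-2,-2,-15,0],[0.5,-2,-2.5,-40,0],[0.5,-2,-2.5,-65,0],[0.5,-2,-2.5,-90,0],[0.5,-2,-2.5,-110,0],[0.5,-2,-2.5,-125,0],[0.5,-2,-2.5,-133,0],[0.5,-2,-2.5,-133,0]]'; python3 -m creep '[[0.1,0,0,0,0],[0.1,0,0,0,0],[0.1,0,0,0,0],[0.1,0,0,0,0],[0.1,0,0,0,0],[0.1,0,0,0,0],[0.1,0,0,0,0],[0.1,0,0,0,0]]'; python3 -m creep '[[0.1,0,0,5,0],[0.1,0,0,20,0],[0.1,0,0,45,0],[0.1,0,0,70,0],[0.1,0,0,90,0],[0.1,0,0,100,0],[0.1,0,0,100,0],[0.1,0,0,100,0]]'; python3 - <<'E'
from h import *
p=capture("scene");cv2.imwrite("pics/s4.png",cv2.resize(p["image"][120:260,140:320],None,fx=4,fy=4,interpolation=cv2.INTER_CUBIC))
E
```

```text
time_s: 8.25
tcp_pos: [0.4198, 0.1366, 0.0657]
ee_rot: [[0.009, -0.3, -0.954], [0.008, -0.954, 0.301], [-1.0, -0.011, -0.006]]
wrist_force: [-0.0, 0.7, -0.4]
gripper_width: 0.499
time_s: 9.05
tcp_pos: [0.4199, 0.1367, 0.066]
ee_rot: [[0.009, -0.3, -0.954], [0.008, -0.954, 0.3], [-1.0, -0.011, -0.007]]
wrist_force: [-0.8, -0.3, 4.0]
gripper_width: 0.162
time_s: 9.85
tcp_pos: [0.4192, 0.1363, 0.165]
ee_rot: [[0.008, -0.301, -0.954], [0.008, -0.954, 0.301], [-1.0, -0.009, -0.005]]
wrist_force: [0.3, 0.1, -2.3]
gripper_width: 0.161
```

View pics/s4.png

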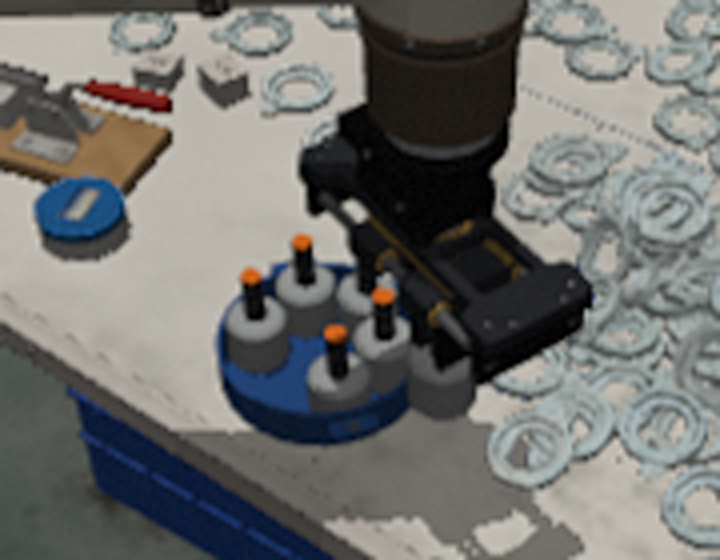

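Plug 6 is held at about (440,380) and lifts freely. I'll carry it over the front ring place, at tub offset (−48, +5) mm.

```bash
python3 -m creep '[[0.1,0,15,5,0],[0.1,-2,40,8,0],[0.1,-3,70,8,0],[0.1,-5,100,8,0],[0.1,-6,125,8,0],[0.1,-7,138,8,0],[0.1,-7,143,8,0],[0.1,-7,143,8,0]]'; python3 -m creep '[[0.1,0,0,-10,0],[0.1,0,0,-25,0],[0.1,0,0,-40,0],[0.1,0,0,-50,0],[0.1,0,0,-53,0],[0.1,0,0,-53,0],[0.1,0,0,-53,0],[0.1,0,0,-53,0]]'; python3 - <<'E'
from h import *
for n,(a,b,c,d) in{"scene":(120,260,140,320),"top":(160,260,180,340)}.items():
    p=capture(n);cv2.imwrite(f"pics/{n}5.png",cv2.resize(p["image"][a:b,c:d],None,fx=4,fy=4,interpolation=cv2.INTER_CUBIC))
    for a,u,v in tips(p):
        q=at_height(p,[[u,v]],.086)[0]; print(n,a,((q[:2]-[.4605,.2741])*1e3).round(1))
E
```

```text
time_s: 10.7
tcp_pos: [0.4117, 0.2793, 0.1721]
ee_rot: [[0.006, -0.3, -0.954], [0.006, -0.954, 0.3], [-1.0, -0.007, -0.004]]
wrist_force: [0.2, -1.7, -2.3]
gripper_width: 0.164
time_s: 11.5
tcp_pos: [0.4121, 0.2796, 0.1198]
ee_rot: [[0.007, -0.3, -0.954], [0.007, -0.954, 0.3], [-1.0, -0.009, -0.005]]
wrist_force: [0.3, 0.4, -2.7]
gripper_width: 0.163
scene 16 [ 21.4 -41.7]
scene 11 [-24.9 -38.2]
scene 23 [ -15.7 -339.4]
top 18 [47.  -3.7]
top 19 [26.2 37.3]
top 19 [ 18.5 -42.2]
top 18 [ -16.3 -335.2]
```

View pics/scene5.png

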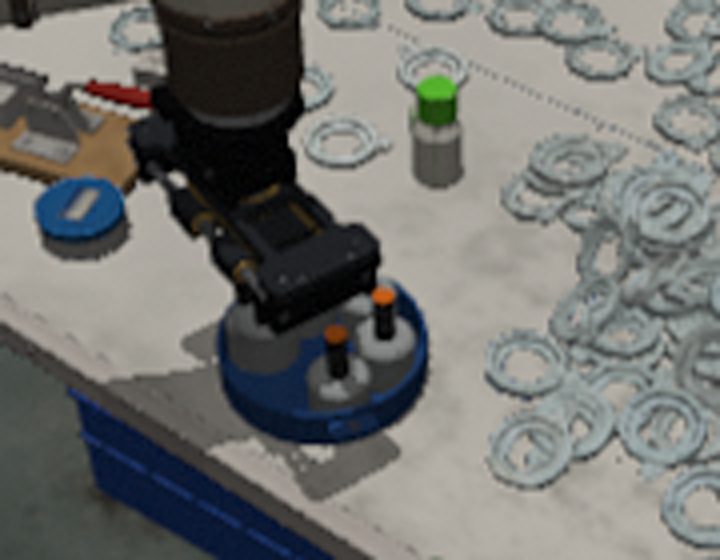

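Plug 6 hangs over the front-left gap at about (265,340). I'll lower it slowly.

```bash
python3 -m creep '[[0.1,0.5,-0.5,-6,0],[0.1,0.5,-0.5,-12,0],[0.1,0.5,-0.5,-18,0],[0.1,0.5,-0.5,-22,0],[0.1,0.5,-0.5,-26,0],[0.1,0.5,-0.5,-30,0],[0.1,0.5,-0.5,-32,0],[0.1,0.5,-0.5,-32,0]]'; python3 -m creep '[[0.1,0,0,-3,0],[0.1,0,0,-6,0],[0.1,0,0,-8,0],[0.1,0,0,-10,0],[0.1,0,0,-11,0],[0.1,0,0,-12,0],[0.1,0,0,-13,0],[0.1,0,0,-13,0]]'
```

```text
time_s: 12.4
tcp_pos: [0.4124, 0.2789, 0.0873]
ee_rot: [[0.006, -0.3, -0.954], [0.006, -0.954, 0.3], [-1.0, -0.008, -0.004]]
wrist_force: [0.5, -0.8, -2.8]
gripper_width: 0.162
time_s: 13.2
tcp_pos: [0.4123, 0.2788, 0.0742]
ee_rot: [[0.006, -0.3, -0.954], [0.006, -0.954, 0.3], [-1.0, -0.008, -0.004]]
wrist_force: [-0.1, 1.2, -2.8]
gripper_width: 0.161
```

Still carrying it freely at z = 0.074. The floor should come at about 0.070.

```bash
python3 -m creep '[[0.1,0,0,-1,0],[0.1,0,0,-2,0],[0.1,0,0,-3,0],[0.1,0,0,-3.5,0],[0.1,0,0,-4,0],[0.1,0,0,-4.3,0],[0.1,0,0,-4.3,0],[0.1,0,0,-4.3,0]]'
```

```text
time_s: 14.0
tcp_pos: [0.4123, 0.2788, 0.0701]
ee_rot: [[0.006, -0.3, -0.954], [0.006, -0.954, 0.3], [-1.0, -0.008, -0.004]]
wrist_force: [1.1, -0.7, -0.9]
gripper_width: 0.165
```

```bash
python3 -m creep '[[0.1,0,0,-0.5,0],[0.1,0,0,-0.5,0],[0.34,0,0,-0.5,0],[0.34,0,0,-0.5,0],[0.34,0,0,-0.5,0],[0.34,0,0,-0.5,0],[0.34,0,0,15,0],[0.34,0,0,40,0]]';python3 -m creep '[[0.34,0,0,25,0],[0.34,0,0,60,0],[0.34,0,0,75,0],[0.34,2,-20,80,0],[0.34,5,-55,80,0],[0.34,9,-95,80,0],[0.34,13,-135,80,0],[0.34,16,-160,80,0]]';python3 -m creep '[[0.5,3,-30,0,0],[0.5,8,-75,0,0],[0.5,12,-120,0,0],[0.5,16,-155,0,0],[0.5,18,-175,0,0],[0.5,18,-182,0,0],[0.5,18,-182,0,0],[0.5,18,-182,0,0]]'; python3 - <<'E'
from h import *
for n,(a,b,c,d) in{"scene":(140,280,160,340),"top":(160,260,180,340)}.items():
    p=capture(n);cv2.imwrite(f"pics/{n}6.png",cv2.resize(p["image"][a:b,c:d],None,fx=4,fy=4,interpolation=cv2.INTER_CUBIC))
    for a,u,v in tips(p):
        q=at_height(p,[[u,v]],.086)[0]; print(n,a,((q[:2]-[.4605,.2741])*1e3).round(1))
E
```

```text
time_s: 14.8
tcp_pos: [0.4115, 0.2779, 0.109]
ee_rot: [[0.003, -0.301, -0.954], [0.003, -0.954, 0.301], [-1.0, -0.004, -0.002]]
wrist_force: [-0.1, -0.4, 0.2]
gripper_width: 0.339
time_s: 15.6
tcp_pos: [0.427, 0.1158, 0.189]
ee_rot: [[0.003, -0.302, -0.953], [0.003, -0.953, 0.302], [-1.0, -0.004, -0.002]]
wrist_force: [0.5, -0.1, -0.6]
gripper_width: 0.336
time_s: 16.4
tcp_pos: [0.445, -0.0657, 0.1889]
ee_rot: [[0.003, -0.301, -0.954], [0.003, -0.954, 0.301], [-1.0, -0.004, -0.002]]
wrist_force: [0.1, 0.4, -0.3]
gripper_width: 0.499
scene 13 [29.8 37. ]
scene 15 [49.7 -4.5]
scene 13 [-18.2  42.7]
scene 16 [ 21.4 -41.7]
scene 17 [-45.5   4.4]
scene 24 [-24.5 -38.5]
scene 19 [ -14.9 -338.5]
top 18 [47.  -3.7]
top 19 [26.2 37.3]
top 19 [ 18.5 -42.2]
top 18 [-20.9  43.3]
top 18 [-28.3 -39.1]
top 18 [-48.4   3.9]
```

View pics/scene6.png

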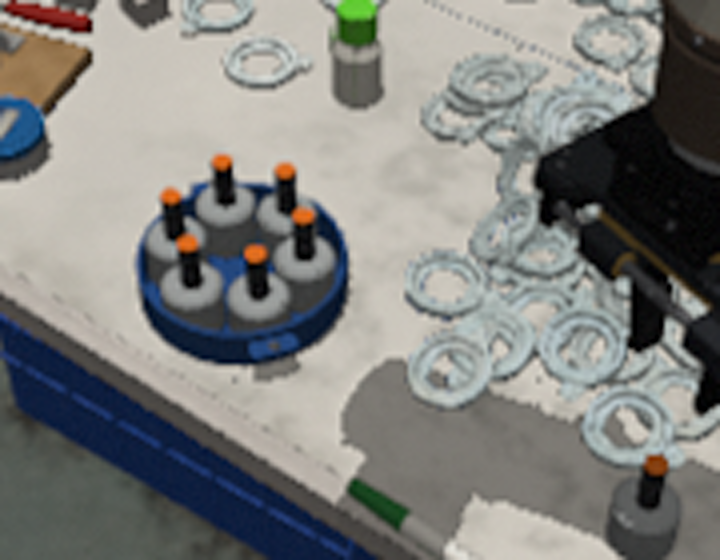

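View pics/top6.png

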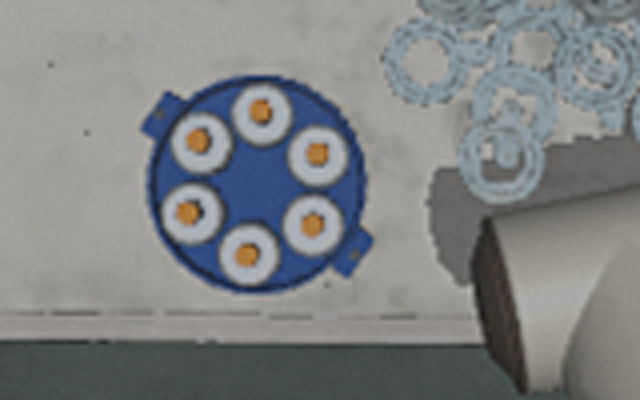

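All six ring plugs are upright and evenly spaced. In the tub frame they lie 46–48 mm from the free middle at about (+0.5, 0) mm. Next is plug 7.

```bash
python3 -m creep '[[0.5,1,2.5,-15,0],[0.5,1,2.5,-40,0],[0.5,1,2.5,-65,0],[0.5,1,2.5,-85,0],[0.5,1,2.5,-105,0],[0.5,1,2.5,-117,0],[0.5,1,2.5,-123,0],[0.5,1,2.5,-123,0]]'; python3 -m creep '[[0.1,0,0,0,0],[0.1,0,0,0,0],[0.1,0,0,0,0],[0.1,0,0,0,0],[0.1,0,0,0,0],[0.1,0,0,0,0],[0.1,0,0,0,0],[0.1,0,0,0,0]]'; python3 -m creep '[[0.1,0,0,5,0],[0.1,0,0,20,0],[0.1,0,0,45,0],[0.1,0,0,70,0],[0.1,0,0,95,0],[0.1,0,0,110,0],[0.1,0,0,115,0],[0.1,0,0,115,0]]'
```

```text
time_s: 17.3
tcp_pos: [0.4459, -0.0623, 0.0655]
ee_rot: [[0.002, -0.299, -0.954], [0.002, -0.954, 0.299], [-1.0, -0.003, -0.001]]
wrist_force: [0.2, -0.3, 0.6]
gripper_width: 0.498
time_s: 18.1
tcp_pos: [0.4459, -0.0624, 0.0656]
ee_rot: [[0.002, -0.299, -0.954], [0.002, -0.954, 0.299], [-1.0, -0.003, -0.001]]
wrist_force: [-0.3, -0.9, 2.5]
gripper_width: 0.161
time_s: 18.9
tcp_pos: [0.4457, -0.0622, 0.1808]
ee_rot: [[0.002, -0.299, -0.954], [0.003, -0.954, 0.299], [-1.0, -0.004, -0.001]]
wrist_force: [-0.2, -0.0, -2.1]
gripper_width: 0.163
```

```bash
python3 -m creep '[[0.1,1,20,5,0],[0.1,3,55,5,0],[0.1,5,95,5,0],[0.1,7,135,5,0],[0.1,9,175,5,0],[0.1,10,210,5,0],[0.1,11,235,5,0],[0.1,11,245,5,0]]'; python3 -m creep '[[0.1,0,15,0,0],[0.1,1,35,0,0],[0.1,2,55,0,0],[0.1,3,72,0,0],[0.1,4,83,0,0],[0.1,4,89,0,0],[0.1,4,91,0,0],[0.1,4,91,0,0]]'; python3 - <<'E'
from h import *
for n,(a,b,c,d) in{"scene":(120,260,140,320)}.items():
    p=capture(n);cv2.imwrite(f"pics/{n}7.png",cv2.resize(p["image"][a:b,c:d],None,fx=4,fy=4,interpolation=cv2.INTER_CUBIC))
E
```

```text
time_s: 19.7
tcp_pos: [0.4561, 0.1845, 0.1841]
ee_rot: [[0.0, -0.297, -0.955], [0.002, -0.955, 0.297], [-1.0, -0.002, 0.0]]
wrist_force: [-0.4, -0.4, -2.7]
gripper_width: 0.163
time_s: 20.5
tcp_pos: [0.46, 0.2754, 0.184]
ee_rot: [[-0.0, -0.297, -0.955], [0.001, -0.955, 0.297], [-1.0, -0.001, 0.001]]
wrist_force: [-0.3, 0.1, -2.6]
gripper_width: 0.163
```

View pics/scene7.png

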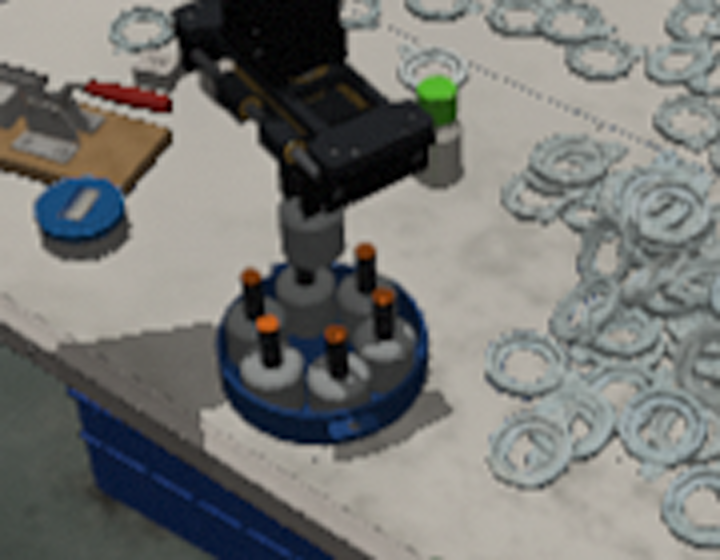

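Plug 7 hangs straight above the tub at about (310,235), with the middle place clear below it. I'll descend in stages.

```bash
python3 -m creep '[[0.1,1,-1.3,-5,0],[0.1,1,-1.3,-15,0],[0.1,1,-1.3,-30,0],[0.1,1,-1.3,-45,0],[0.1,1,-1.3,-57,0],[0.1,1,-1.3,-62,0],[0.1,1,-1.3,-62,0],[0.1,1,-1.3,-62,0]]'; python3 - <<'E'
from h import *
for n,(a,b,c,d) in{"scene":(150,250,160,290)}.items():
    p=capture(n);cv2.imwrite(f"pics/{n}8.png",cv2.resize(p["image"][a:b,c:d],None,fx=5,fy=5,interpolation=cv2.INTER_CUBIC))
E
```

```text
time_s: 21.35
tcp_pos: [0.4614, 0.274, 0.1224]
ee_rot: [[0.001, -0.297, -0.955], [0.002, -0.955, 0.297], [-1.0, -0.002, -0.0]]
wrist_force: [0.9, -0.1, -2.2]
gripper_width: 0.165
```

View pics/scene8.png

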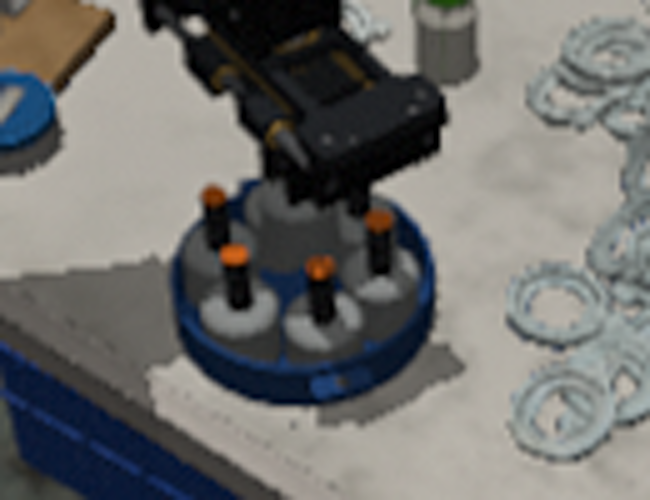

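It is centred over the middle gap at about (300,240). I'll go into the gap slowly and watch the force.

```bash
python3 -m creep '[[0.1,-0.4,0,-3,0],[0.1,-0.4,0,-6,0],[0.1,-0.4,0,-8,0],[0.1,-0.4,0,-10,0],[0.1,-0.4,0,-12,0],[0.1,-0.4,0,-14,0],[0.1,-0.4,0,-16,0],[0.1,-0.4,0,-16,0]]'; python3 -m creep '[[0.1,0,0,-1,0],[0.1,0,0,-2,0],[0.1,0,0,-3,0],[0.1,0,0,-4,0],[0.1,0,0,-5,0],[0.1,0,0,-6,0],[0.1,0,0,-7,0],[0.1,0,0,-7,0]]'
```

```text
time_s: 22.2
tcp_pos: [0.4609, 0.274, 0.1063]
ee_rot: [[0.0, -0.297, -0.955], [0.002, -0.955, 0.297], [-1.0, -0.002, 0.0]]
wrist_force: [-0.3, 0.4, -2.8]
gripper_width: 0.16
time_s: 23.0
tcp_pos: [0.4608, 0.2739, 0.0991]
ee_rot: [[0.0, -0.297, -0.955], [0.001, -0.955, 0.297], [-1.0, -0.001, 0.0]]
wrist_force: [0.3, 1.1, -2.3]
gripper_width: 0.161
```

No contact load so far.

```bash
python3 -m creep '[[0.1,0,0,-2,0],[0.1,0,0,-4,0],[0.1,0,0,-6,0],[0.1,0,0,-8,0],[0.1,0,0,-10,0],[0.1,0,0,-12,0],[0.1,0,0,-14,0],[0.1,0,0,-14,0]]'; python3 -m creep '[[0.1,0,0,-2,0],[0.1,0,0,-4,0],[0.1,0,0,-6,0],[0.1,0,0,-8,0],[0.1,0,0,-10,0],[0.1,0,0,-11,0],[0.1,0,0,-11,0],[0.1,0,0,-11,0]]';  python3 -m creep '[[0.1,0,0,-1,0],[0.1,0,0,-2,0],[0.1,0,0,-3,0],[0.1,0,0,-3.5,0],[0.1,0,0,-4,0],[0.1,0,0,-4.3,0],[0.1,0,0,-4.3,0],[0.1,0,0,-4.3,0]]'
```

```text
time_s: 23.8
tcp_pos: [0.4606, 0.2738, 0.0848]
ee_rot: [[-0.0, -0.297, -0.955], [0.001, -0.955, 0.297], [-1.0, -0.001, 0.001]]
wrist_force: [-0.0, 0.6, -1.7]
gripper_width: 0.16
time_s: 24.6
tcp_pos: [0.4607, 0.2738, 0.0738]
ee_rot: [[-0.0, -0.297, -0.955], [0.001, -0.955, 0.297], [-1.0, -0.001, 0.001]]
wrist_force: [0.2, 0.2, -3.0]
gripper_width: 0.168
time_s: 25.4
tcp_pos: [0.4607, 0.2738, 0.0697]
ee_rot: [[-0.0, -0.297, -0.955], [0.001, -0.955, 0.297], [-1.0, -0.001, 0.0]]
wrist_force: [-1.1, -0.7, 0.3]
gripper_width: 0.163
```

The force goes from −3 N to +0.3 N, so the plug is on the floor. I'll release it, rise straight up, and move aside.

```bash
python3 -m creep '[[0.34,0,0,0,0],[0.34,0,0,0,0],[0.34,0,0,0,0],[0.34,0,0,0,0],[0.34,0,0,10,0],[0.34,0,0,30,0],[0.34,0,0,60,0],[0.34,0,0,90,0]]'; python3 -m creep '[[0.34,0,0,20,0],[0.34,0,0,40,0],[0.34,0,-30,50,0],[0.34,0,-70,50,0],[0.34,0,-110,50,0],[0.34,0,-150,50,0],[0.34,0,-190,50,0],[0.34,0,-220,50,0]]'; python3 -m creep '[[0.34,0,-30,0,0],[0.34,0,-60,0,0],[0.34,0,-80,0,0],[0.34,0,-80,0,0],[0.34,0,-80,0,0],[0.34,0,-80,0,0],[0.34,0,-80,0,0],[0.34,0,-80,0,0]]'; python3 - <<'E'
from h import *
T={}
for n,(a,b,c,d) in{"scene":(110,290,140,340),"top":(160,260,180,340)}.items():
    p=capture(n);cv2.imwrite(f"pics/{n}9.png",cv2.resize(p["image"][a:b,c:d],None,fx=4,fy=4 if n=="top" else 3.2,interpolation=cv2.INTER_CUBIC) if n=="top" else cv2.resize(p["image"][a:b,c:d],None,fx=3.2,fy=3.2,interpolation=cv2.INTER_CUBIC))
    uv,P=cloud(p)
    for ar,u,v in tips(p):
        q=at_height(p,[[u,v]],.086)[0]
        k=np.hypot(*(uv-[u,v]).T)<2.5
        print(n,ar,((q[:2]-[.4605,.2741])*1e3).round(1),"tip z",P[k,2].max().round(4))
    for t in("grease_tin_centre","marking_paint_centre","marker_a_centre"):
        for m in mark_of(p,t)[:1]:print(t,m,at_height(p,m["centre"],.02)[0].round(3))
E
```

```text
time_s: 26.2
tcp_pos: [0.4607, 0.2736, 0.1613]
ee_rot: [[-0.0, -0.297, -0.955], [0.001, -0.955, 0.297], [-1.0, -0.001, 0.0]]
wrist_force: [0.2, 0.3, 0.5]
gripper_width: 0.345
time_s: 27.0
tcp_pos: [0.4602, 0.0517, 0.2122]
ee_rot: [[0.001, -0.298, -0.955], [0.001, -0.955, 0.298], [-1.0, -0.001, -0.001]]
wrist_force: [1.0, -0.2, -0.1]
gripper_width: 0.337
time_s: 27.8
tcp_pos: [0.4603, -0.0276, 0.2123]
ee_rot: [[0.001, -0.297, -0.955], [0.001, -0.955, 0.297], [-1.0, -0.001, -0.001]]
wrist_force: [-0.2, -0.1, -0.6]
gripper_width: 0.337
scene 12 [29.7 37.6] tip z 0.0874
scene 15 [49.7 -4.5] tip z 0.0881
scene 13 [-18.2  42.7] tip z 0.0877
scene 17 [ 2.2 -0.6] tip z 0.0868
scene 16 [ 21.4 -41.7] tip z 0.0869
scene 17 [-45.5   4.4] tip z 0.0879
scene 20 [-25.6 -38.2] tip z 0.0871
grease_tin_centre {'centre': [159.3, 175.5], 'confidence': 0.9} [0.453 0.513 0.02 ]
marking_paint_centre {'centre': [251.9, 148.1], 'confidence': 0.8} [0.736 0.363 0.02 ]
marker_a_centre {'centre': [266.3, 278.6], 'confidence': 0.65} [0.348 0.031 0.02 ]
top 18 [47.  -3.7] tip z 0.0895
top 19 [26.2 37.3] tip z 0.0908
top 19 [ 18.5 -42.2] tip z 0.094
top 17 [-0.3 -1.3] tip z 0.0877
top 18 [-20.9  43.3] tip z 0.0915
top 18 [-28.3 -39.1] tip z 0.091
top 18 [-48.4   3.9] tip z 0.0891
grease_tin_centre {'centre': [226.9, 211.3], 'confidence': 0.73} [0.444 0.321 0.02 ]
marking_paint_centre {'centre': [220.4, 124.7], 'confidence': 0.61} [0.686 0.342 0.02 ]
marker_a_centre {'centre': [219.5, 125.6], 'confidence': 0.32} [0.683 0.345 0.02 ]
```

View pics/scene9.png

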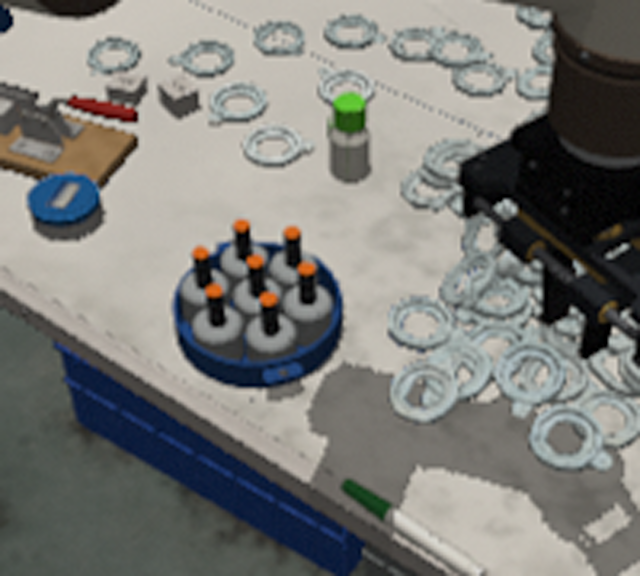

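View pics/top9.png

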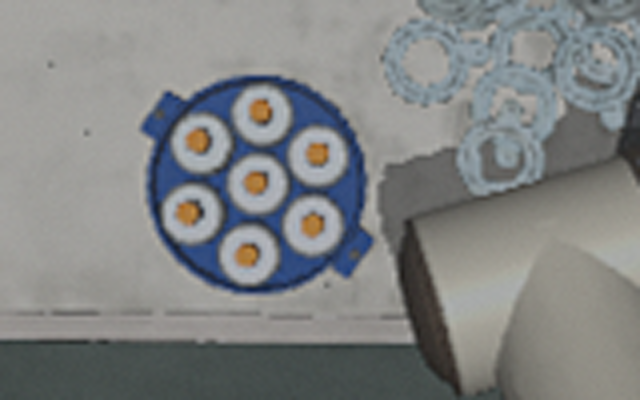

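Both views show seven upright plugs with tip heights of about 0.087 m: one in the middle at top (257,182), six round it. The tin, bottle and marker look unmoved, and the gripper is clear. I'll hand the job in.

```bash
python3 -c "
from station import *
print(finish_job())"
```

```text
the job is handed in; nothing more can be done
None
```

All seven plugs are in the tub, one in the middle and six round it, and I handed the job in at about 28 s (no verdict is reported). I moved the stray plug into an empty ring place, put the nearer bench plug in the last ring place, and lowered the other into the middle.

**Positions:** the last pictures show all seven upright. The middle plug is about 1–2 mm from the tub's axis and the ring plugs are about 46–50 mm from it. The stem tips measure level with each other in the scene view, at 0.087–0.088 m against the 0.086 m expected. The top view's depth read them 2–8 mm high, but that includes noise at the edges of the stems.

**Forces:** the wrist readings, taken at the end of each move, never passed about 6 N.

**Bystanders:** the tin, bottle and marker look unmoved in the pictures, and the scene-view network marks agree to within about 11 mm. In the top view the network's marks for the tin and the marker were plainly wrong: it put the tin on the tub and the marker on the bottle. I disregarded those two.

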